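# Mount a dried whetstone in the quick-clamp holder

## Robot

A 6-joint arm with a two-finger parallel gripper is mounted at the origin on the work surface; the furniture and walls round the work are solid. World frame = base frame: x ahead of the robot, y to its left, z up, the work surface at z = 0. Lengths are in m, angles in rad, forces in N, time in s.
With the tool pointing down it reaches from about 0.275 to 0.75 m from the base axis. Payload 10.2 kg.
Tool frame: the origin (TCP) lies on the centre line of the jaws, within the pads' length; the fingertips stand 14 mm ahead of it and the grasp point (between the pads) lies 5 mm behind it; z points along the fingers, y is the line along which they close (so a half turn about z gives the same grasp; the last joint's range is limited). The gripper opens to 88 mm and grips with 3 to 60 N. Pads are 18 mm wide; open, the fingers measure 123 mm over their backs; the gripper's body (75 mm by 187 mm) begins 45 mm behind the grasp point.
Start: joints at [1.107, 0.313, 1.498, -0, 1.331, -0.223], TCP at [0.125, 0.51, 0.253] pointing down, gripper open.
Joint ranges: [-2.94, 2.94], [-0.97, 2.17], [0.19, 2.56], [-1.23, 4.37], [0.02, 3.11], [-2.88, 2.88]. Speed limits (rad/s): [2.39, 2.39, 3.01, 3.14, 3.14, 3.14].

## Interface

Orientations are given as a 3x3 rotation matrix whose columns are the frame's x, y, z axes.
In Python, from plant import arm gives the robot as it stands.
- The arm moves only by the tool drive_tool, never from a script. Its argument "commands" is one flat list of numbers, 7 for each row, row after row: the shift along the tool's x, y, z in cm, then the turn, a rotation vector about the tool's x, y, z in degrees, then the opening in per cent of the stroke, from 0 (shut) to 100 (fully open). In form: [dx, dy, dz, ax, ay, az, jaw, dx, dy, dz, ax, ay, az, jaw, ...]. A call has 1 to 20 rows; each row is the pose to reach, as a shift and turn from the pose commanded when the call began, along the tool's axes at that moment; what a row does not reach only later rows make up. A row lasts 1/8 s, in which the tool goes at most 62.5 mm and 10.7 degrees, less where a joint would pass 70% of its speed; a pose out of reach is approached as far as the arm can. A call with a gripper value outside its range is refused whole. The fingers move at their own pace and stop on an object; "squeeze" is the grip in N (left out, the last holds). Time passes only in rows, so rows that repeat a pose let the fingers close. It gives the time, the measured TCP pose, the force, the opening and the grip force at its end, in the units of the state.
- arm.sense(): the state, without advancing time (a new reading comes with each control period).
- arm.camera(name): name is "scene" or "side" or "wrist"; returns (picture, depth): 420x560x3 uint8, red, green, blue; 420x560 float32, m along the optical axis (not along the pixel's ray), 0 where there is no reading.
- arm.camera_info(name): a dict with "mtx" (3x3 intrinsics, pixels), "k1" (the pictures are not rectified: a ray, as slopes to the right and down, at radius r is drawn at 1 + k1 r^2 times it, then the intrinsics apply), "rvec" (rotation vector, rad) and "tvec" (3), from world to camera coordinates, as OpenCV has them; the wrist camera has in their place "tool_from_camera" (4x4, takes a point from camera to tool coordinates, whose origin is the TCP and whose axes are the flange's). Camera axes: x right, y down, z forward; pixel columns grow to the right and rows downward; lengths in m; the calibration is good to about 2 mm. A picture is of the moment at which its call begins: read the wrist's pose just before it. camera_info takes no time and is no camera call.
- arm.job_done(): hands the job in; it is judged then, once.
Trained networks look in the newest picture that a camera, given by its name, has taken for a name from the list of things; names that differ only in an ending like _2 or _b are one class to them, and where a whole thing is asked for, a point or a joint stands for the part that bears it (a point fixed in the world has none). Each returns a list of dicts, best first, with "p" (0 to 1); they miss things now and then, are a little off and sometimes report something else, mostly with a low value. They report only what shows in the picture. A call takes as long as a camera call. They do not tell look-alikes from the thing itself.
- arm.trace(target, camera): "region" (420x560 bool, what is visible of it) and "at" ([column, row] in pixels, amid what is visible of it).
The state is a dict: "time_s": time; "joint_pos": joint angles; "joint_velocities": joint speeds; "tau": joint torques, N m; "tcp_pos": TCP position; "eef_rot": TCP orientation; "ft_force": force on the tool from outside, world axes, zero at the start; "moment": the same for the moment, N m; "finger_gap": opening from 0.0 (shut) to 1.0 (fully open); "gripper_force": force on a finger pad.
Only numpy, scipy, OpenCV 4.12 (cv2) and the standard library are available. Lean on these libraries where they do the work, as an engineer would, in place of code of your own. Each camera call takes 0.05 s, during which the arm holds its last target. There are 200 camera calls.

## Task

Get the sharpening holder ready: first lift the small slate off its bed and set it aside on the bench. Then take the short, thick whetstone that stands on edge in the drying rack, lay it down flat on the bench and let go, take it again across its width and lower it gently and flat onto the holder's bed between the jaws, against the fixed stop. Finally swing the cam lever fully home so that the jaw clamps the stone; leave the long stone in the rack and the other things where they are.

Things in the scene. Friction and masses are not known exactly. Their poses are not given: they have to be found in the camera images.
- holder: Low steel quick-clamp whetstone holder, 84 x 277 mm, fixed to the bench at the right. Origin at bench level under the seat's middle. Its y axis runs along the stone from the fixed stop (face at y = -75 mm, 80 mm wide, 44 mm high) to the jaw and the cam lever (pivot at y = 128 mm). At the stop two corner ears, 68 mm apart inside, flank the last 12 mm of the stone
- holder_seat (a point): Middle of the seat on top of the bed, 22 mm above the bench: a clamped stone's middle lies over it. The bed is a rubber strip 34 mm wide (y -75 to 55 mm); beside it run only two guide rods, 10 mm thick, at x = +-27 mm, tops 19 mm above the bench. Same axes as the holder
- holder_jaw: Movable steel jaw, 80 mm wide, top 45 mm above the bench, with a rubber face on a spring; it has the holder's axes. Its face stands 72.5 mm along the holder's y when shut empty, about 85 to 88.5 mm when open (so 160 mm or more between stop and jaw); shut on the 150 mm stone it is pushed back 2.5 mm on its spring and presses with about 15 N
- holder_lever (a joint): The cam lever's angle in rad about its upright pivot: 0 = fully home (clamped; the arm points along the holder's -x), up to 1.5 = open (the arm points along the holder's +y, away from the stone). It closes anticlockwise seen from above and stays where it is left; it takes 0.3 to 0.5 N m, about 3 to 6 N at the grip
- lever_grip (a point): Middle of the upright black hand grip at the lever's end: 21 to 23 mm thick, from 36 to 84 mm above the bench, this point 62 mm above it, on a circle of 90 mm radius about the pivot
- lever_pivot (a point): Point on the lever's upright pivot axis, at the height of lever_grip. Round it turns the steel eccentric disc, 66 mm across, its top 40 mm (its nut 51 mm) above the bench
- rack: Low wooden drying rack, 170 x 120 mm, fixed to the bench on the left. Origin: bench level under its middle. Two slots, 40 mm wide, along its y axis, at x = -40 and +40 mm; a stone in them stands 14 mm above the bench. Its two notched rails (20 mm wide, 36 mm high) lie at y = +-50 mm, so a stone's middle is free on both sides
- stone: Short, thick grey whetstone, 63 (x) x 150 (y) x 32 (z) mm, 0.5 to 0.8 kg, the one that fits the holder; origin at the centre of a broad face. At the start it stands on a long edge in either slot of the rack, its y axis along the slot, its top 77 mm above the bench. Either broad face may be up in the holder and either end at the stop
- stone_mid (a point): Middle of the short whetstone's body
- slate: Small thin grey slate rubbing stone, 43 (x) x 70 (y) x 14 (z) mm, 0.1 kg, lying on the holder's bed at the start; origin at the centre of its underside
- long_stone: The long, thin blue-grey whetstone, 65 x 205 x 24 mm, standing on edge in the rack's other slot; stays there. Origin at the centre of a broad face, y along its length
- oil_bottle: Small oil bottle standing on the bench, 36 mm thick, 132 mm high; not to be disturbed. Origin at the centre of its underside
- brush_cup: Black beaker of brushes standing on the bench, 103 x 115 mm, 147 mm high; not to be disturbed. Origin at its underside
Mind the look-alikes: they are no part of the job. Leave any blue or pink look-alike of the slate alone.

How it is judged:
On the way, in this order (a step that is already met when the one before it is completed fails the run):
1. the slate lies on the bench, let go, clear of the holder (height (world z) of slate below 0.018 m and contact force between the fingers and slate below 0.1 N and contact force between holder and slate below 0.05 N and linear speed of slate below 0.03 m/s), for 0.2 s.
2. the short stone lies flat on the bench, let go (height (world z) of stone_mid below 0.02 m and angle between the z axis of stone and the z axis of holder, either way round below 0.1 rad and contact force between the fingers and stone below 0.1 N and linear speed of stone below 0.03 m/s), for 0.2 s.
3. the short stone lies flat on the holder's bed, let go, with the lever still open (height (world z) of stone_mid between 0.034 and 0.042 m and angle between the z axis of stone and the z axis of holder, either way round below 0.06 rad and angle between the y axis of stone and the y axis of holder, either way round below 0.09 rad and horizontal distance between stone_mid and holder below 0.016 m and contact force between the fingers and stone below 0.1 N and value of joint holder_lever above 0.8 rad), for 0.2 s.
4. the lever is fully home and the jaw presses on the stone (value of joint holder_lever below 0.12 rad and contact force between holder_jaw and stone above 6 N), for 0.2 s.
At the end, for the whole second after the job is handed in: Lever within 0.12 rad of home, jaw pressing the short stone with over 6 N; stone still and flat on the bed (middle 34 to 42 mm up, level to 0.05 rad, along the holder to 0.06 rad, within 6 mm of the seat's middle); slate still on the bench, clear of the holder (all of step 4 and height (world z) of stone_mid between 0.034 and 0.042 m and angle between the z axis of stone and the z axis of holder, either way round below 0.05 rad and angle between the y axis of stone and the y axis of holder, either way round below 0.06 rad and horizontal distance between stone_mid and holder below 0.006 m and linear speed of each of stone, slate below 0.02 m/s and height (world z) of slate below 0.018 m and contact force between holder and slate below 0.05 N); the robot touches nothing.
It fails at once if the long stone is moved in or out of the rack (more than 20 mm) (distance of long_stone from where it was at the start of the episode above 0.02 m).
It fails at once if the oil bottle is shifted more than 20 mm or tipped (distance of oil_bottle from where it was at the start of the episode above 0.02 m or angle between oil_bottle's own z axis and vertical above 0.3 rad).
It fails at once if the brush beaker is shifted more than 20 mm or tipped (distance of brush_cup from where it was at the start of the episode above 0.02 m or angle between brush_cup's own z axis and vertical above 0.3 rad).
It fails at once if the short stone is dropped onto the bed (still faster than 0.45 m/s just above it) (horizontal distance between stone_mid and holder below 0.03 m and height (world z) of stone_mid below 0.06 m and linear speed of stone above 0.45 m/s).
It also fails if it takes over 69 s, if anything falls off the work surface, if the arm or the gripper's body presses on something with over 40 N, if the wrist force passes 120 N, or if a joint passes its speed limit or range.

## Working session

There is one attempt and no reset: what is moved stays moved. The work goes in short steps, Python scripts to look and compute and a tool call to move; the robot and the scene stay as the last step left them, time stands still between calls to the robot, and variables do not carry over. Pictures are saved under pics/ and viewed, at most 10 in all, crops included, and the job is handed in when it is done.

Besides the shell and the picture viewer there is one more tool, called after "Call:" by a JSON object that holds its "api" and its "payload". drive_tool: Moves the arm, as the interface text tells. Its arguments: {"type":"object","properties":{"commands":{"type":"array","items":{"type":"number"}},"squeeze":{"type":"number"}},"required":["commands"]}

```bash
ls; mkdir -p pics; cat > h.py <<'E'
import numpy as np, cv2
from plant import arm
def pose(s=None):
    s=s or arm.sense(); T=np.eye(4); T[:3,:3]=np.array(s["eef_rot"]).reshape(3,3); T[:3,3]=s["tcp_pos"]; return T
def cloud(name):
    """world xyz per pixel (420x560x3, nan where no depth) and picture"""
    T=pose(); pic,d=arm.camera(name); ci=arm.camera_info(name)
    K=np.array(ci["mtx"],float); k1=ci["k1"]
    u,v=np.meshgrid(np.arange(560),np.arange(420))
    p=cv2.undistortPoints(np.stack([u,v],-1).reshape(-1,1,2).astype(float),K,np.array([k1,0,0,0.])).reshape(420,560,2)
    P=np.dstack([p*d[...,None],d])
    if name=="wrist": M=T@np.array(ci["tool_from_camera"])
    else:
        M=np.eye(4); R=cv2.Rodrigues(np.array(ci["rvec"],float))[0]; M[:3,:3]=R.T; M[:3,3]=-R.T@np.array(ci["tvec"],float).ravel()
    W=P@M[:3,:3].T+M[:3,3]; W[d<=0]=np.nan
    return W,pic
def save(n,pic): cv2.imwrite(f"pics/{n}.png",pic[...,::-1])
def rect(Q):
    (c,s,a)=cv2.minAreaRect((Q[:,:2]*1000).astype(np.float32)); return np.round(c,1),np.round(s,1),round(a,1)
E
cat > a.py <<'E'
from h import *
for n in ("scene","side"):
    W,pic=cloud(n); save(n,pic); np.save(n+".npy",W)
    for t in ("holder","holder_jaw","holder_lever","rack","stone","slate","long_stone","oil_bottle","brush_cup"):
        for r in arm.trace(t,n)[:3]:
            Q=W[r["region"]]; Q=Q[~np.isnan(Q[:,0])]
            print(n,t,round(r["p"],2),np.round(r["at"]),len(Q),np.round(np.median(Q,0),3) if len(Q) else "",np.round(np.percentile(Q[:,2],95),3) if len(Q) else "", rect(Q) if len(Q) else "")
E
python3 a.py
```

```text
pics
scene holder 0.71 [340. 199.] 1617 [ 0.547 -0.129  0.03 ] 0.061 (array([ 561.9, -189.9]), array([382.2, 115.7]), 76.3)
scene holder_jaw 0.72 [333. 195.] 125 [ 0.565 -0.13   0.042] 0.046 (array([ 562.5, -130.1]), array([11.2, 79.4]), 77.1)
scene holder_lever 0.78 [323. 205.] 535 [ 0.569 -0.071  0.04 ] 0.081 (array([561.1, -66.7]), array([ 68.4, 134.9]), 4.9)
scene holder_lever 0.33 [283. 326.] 850 [0.481 0.301 0.021] 0.036 (array([491.8, 256.5]), array([138.2, 114.6]), 4.3)
scene rack 0.95 [284. 323.] 761 [0.478 0.302 0.021] 0.036 (array([481.2, 255.5]), array([128.8, 112.9]), 5.3)
scene stone 0.67 [294. 303.] 2267 [0.473 0.275 0.066] 0.077 (array([496.5, 239.7]), array([183.7, 101.1]), 5.5)
scene stone 0.6 [246. 238.] 470 [0.656 0.157 0.06 ] 0.108 (array([701.4, 100.1]), array([ 33.3, 162.6]), 38.5)
scene slate 0.8 [274. 229.] 377 [0.648 0.054 0.013] 0.015 (array([655.8,  39.7]), array([50.2, 88.7]), 13.3)
scene slate 0.74 [359. 184.] 248 [ 0.537 -0.227  0.035] 0.037 (array([ 544. , -261.9]), array([ 48.2, 130.7]), 12.6)
scene slate 0.74 [292. 190.] 270 [ 0.688 -0.116  0.012] 0.
[... 1341 characters left out ...]
7)
side slate 0.65 [299. 225.] 334 [0.658 0.037 0.012] 0.014 (array([654.3,  45. ]), array([42.9, 72.8]), 13.2)
side long_stone 0.69 [288. 172.] 1269 [0.496 0.179 0.054] 0.078 (array([481.5, 210.7]), array([206.8,  80.2]), 4.8)
side long_stone 0.68 [172. 244.] 497 [ 0.548 -0.242  0.034] 0.036 (array([ 515.3, -236.5]), array([97.5, 73.3]), 1.3)
side long_stone 0.58 [216. 222.] 199 [ 0.569 -0.139  0.04 ] 0.045 (array([ 535.9, -118.7]), array([ 25.1, 148. ]), 61.6)
side oil_bottle 0.6 [330. 193.] 348 [0.672 0.137 0.065] 0.106 (array([638.8, 184.1]), array([ 34.6, 429.2]), 34.5)
side brush_cup 0.91 [343. 235.] 1396 [ 0.813 -0.001  0.058] 0.119 (array([758.1,  63.3]), array([109.1, 225.2]), 31.2)
```

View pics/scene.png

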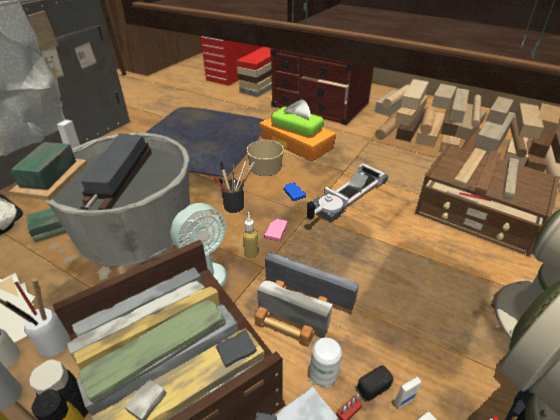

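View pics/side.png

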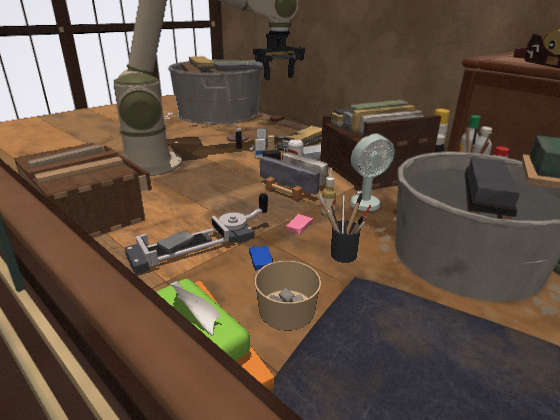

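```bash
python3 -c "
from h import *
s=arm.sense();print(pose(s).round(3),s['finger_gap'],s['time_s']);print(np.array(arm.camera_info('wrist')['tool_from_camera']).round(3),arm.camera_info('wrist')['mtx'])
# tops of stones in rack, scene & side
for n in ('scene','side'):
    W=np.load(n+'.npy')
    for lo,hi,x0,x1,y0,y1 in ((.07,.085,.35,.62,.235,.31),(.07,.085,.35,.62,.14,.225),(.03,.042,.45,.6,-.3,-.15),(.04,.0475,.5,.62,-.16,-.12),(.06,.09,.45,.75,-.15,.03),(.04,.047,.45,.62,-.33,-.25)):
        m=(W[...,2]>lo)&(W[...,2]<hi)&(W[...,0]>x0)&(W[...,0]<x1)&(W[...,1]>y0)&(W[...,1]<y1)
        Q=W[m]; print(n,lo,len(Q), np.round(np.median(Q,0),3) if len(Q) else '', rect(Q) if len(Q)>3 else '')
"
```

```text
[[-0.971  0.239 -0.     0.125]
 [ 0.239  0.971 -0.     0.51 ]
 [ 0.    -0.    -1.     0.253]
 [ 0.     0.     0.     1.   ]] 1.0042211856679513 1.0
[[ 0.    -0.95  -0.311  0.08 ]
 [ 1.     0.     0.    -0.   ]
 [-0.    -0.311  0.95  -0.132]
 [ 0.     0.     0.     1.   ]] [[355.86155984   0.         280.07749808]
 [  0.         355.86155984 214.95106415]
 [  0.           0.           1.        ]]
scene 0.07 1054 [0.471 0.267 0.076] (array([477.6, 264.6]), array([150.6,  34. ]), 5.2)
scene 0.07 1024 [0.472 0.191 0.078] (array([479.8, 188.3]), array([204.6,  26.3]), 4.2)
scene 0.03 278 [ 0.533 -0.242  0.035] (array([ 521.3, -248.4]), array([102.9,  82.6]), 90.0)
scene 0.04 94 [ 0.565 -0.131  0.044] (array([ 564.2, -129.4]), array([18.3, 80.6]), 78.0)
scene 0.06 84 [ 0.578 -0.004  0.077] (array([581.1,  -7.9]), array([19.4, 20.7]), 75.9)
scene 0.04 86 [ 0.517 -0.299  0.043] (array([ 521.2, -296.5]), array([26.3, 82.1]), 75.0)
side 0.07 244 [0.486 0.258 0.075] (array([482. , 262.4]), array([151.8,  35.6]), 4.1)
side 0.07 331 [0.496 0.182 0.077] (array([484.6, 186.3]), array([203.9,  28.9]), 4.4)
side 0.03 428 [ 0.543 -0.244  0.035] (array([ 524.8, -249.1]), array([101.3,  81.4]), 89.9)
side 0.04 101 [ 0.568 -0.136  0.043] (array([ 566.3, -135.4]), array([11.8, 80. ]), 74.8)
side 0.06 92 [ 0.59  -0.017  0.074] (array([585.2, -13.2]), array([20.2, 18.8]), 77.0)
side 0.04 155 [ 0.528 -0.303  0.043] (array([ 524. , -297.8]), array([23.6, 80. ]), 76.2)
```

The scene view shows the short stone at about (295,305) and the long one at (310,281) in the rack, with the pink slate look-alike at (275,229). The holder runs from (380,175) to the open lever grip at (310,212), with the grey slate on its bed near (359,184). The side view agrees: holder at (200,240), slate at (174,243).

```bash
cat >> h.py <<'E'
def go(x,y,z,yaw,tilt=0):
    """row (cm, deg) to world TCP with tool down, tool y at heading yaw deg; tilt about tool x after"""
    T=pose(); a=np.radians(yaw); yv=np.array([np.cos(a),np.sin(a),0]); zv=np.array([0,0,-1.]); R=np.stack([np.cross(yv,zv),yv,zv],1)
    R=R@cv2.Rodrigues(np.array([np.radians(tilt),0,0]))[0]
    d=T[:3,:3].T@(np.array([x,y,z])-T[:3,3]); r=cv2.Rodrigues(T[:3,:3].T@R)[0].ravel()
    print("row",np.round(d*100,2),np.round(np.degrees(r),1))
E
python3 -c "
from h import *
go(.545,-.2,.25,-14.5)"
```

```text
row [-57.7  -58.92   0.27] [-0.   0.  90.7]
```

Call:
{"api": "drive_tool", "payload": {"commands": [-57.7,-58.9,0.3,0,0,90.7,100,-57.7,-58.9,0.3,0,0,90.7,100,-57.7,-58.9,0.3,0,0,90.7,100,-57.7,-58.9,0.3,0,0,90.7,100,-57.7,-58.9,0.3,0,0,90.7,100,-57.7,-58.9,0.3,0,0,90.7,100,-57.7,-58.9,0.3,0,0,90.7,100,-57.7,-58.9,0.3,0,0,90.7,100,-57.7,-58.9,0.3,0,0,90.7,100,-57.7,-58.9,0.3,0,0,90.7,100,-57.7,-58.9,0.3,0,0,90.7,100,-57.7,-58.9,0.3,0,0,90.7,100,-57.7,-58.9,0.3,0,0,90.7,100,-57.7,-58.9,0.3,0,0,90.7,100,-57.7,-58.9,0.3,0,0,90.7,100,-57.7,-58.9,0.3,0,0,90.7,100]}}

```text
time_s: 3.0
tcp_pos: [0.5448, -0.1984, 0.2501]
eef_rot: [[0.249, 0.968, 0.0], [0.968, -0.249, 0.0], [0.0, 0.0, -1.0]]
ft_force: [0.6, 1.1, -0.2]
finger_gap: 1.001
gripper_force: 0.0
```

```bash
cat > b.py <<'E'
from h import *
s=arm.sense(); print(s["time_s"],pose(s).round(3)[:3].tolist(),np.abs(s["joint_velocities"]).max())
W,pic=cloud("wrist"); save("w1",pic); np.save("w1.npy",W)
for t in ("slate","holder_jaw","holder","holder_lever","lever_grip"):
    for r in arm.trace(t,"wrist")[:2]:
        Q=W[r["region"]]; Q=Q[~np.isnan(Q[:,0])]
        if len(Q)<5: continue
        zt=np.percentile(Q[:,2],90); Q2=Q[abs(Q[:,2]-zt)<.004]
        print(t,round(r["p"],2),np.round(r["at"]),len(Q),np.round(np.median(Q,0),3),round(zt,3),rect(Q2))
E
python3 b.py
```

```text
3.0 [[0.249, 0.968, 0.0, 0.545], [0.968, -0.249, 0.0, -0.198], [0.0, 0.0, -1.0, 0.25]] 0.0051955620491531875
slate 0.96 [408.  73.] 3224 [ 0.69  -0.123  0.014] 0.015 (array([ 691.7, -123.2]), array([42.2, 70.1]), 58.2)
slate 0.79 [283. 217.] 2670 [ 0.539 -0.232  0.035] 0.036 (array([ 538.8, -234.9]), array([43.1, 70.3]), 5.6)
holder_jaw 0.96 [280. 115.] 1141 [ 0.563 -0.133  0.045] 0.046 (array([ 562.9, -133.7]), array([11.8, 79.4]), 75.6)
holder 0.63 [283. 113.] 14807 [ 0.555 -0.134  0.026] 0.044 (array([ 552., -174.]), array([275.9,  82. ]), 76.8)
holder_lever 0.79 [269.  67.] 4566 [ 0.564 -0.089  0.04 ] 0.043 (array([568.7, -86.1]), array([83.8, 64.3]), 43.4)
lever_grip 0.72 [268.  65.] 4738 [ 0.564 -0.089  0.04 ] 0.043 (array([569.2, -85.8]), array([84.7, 64.1]), 43.8)
```

View pics/w1.png

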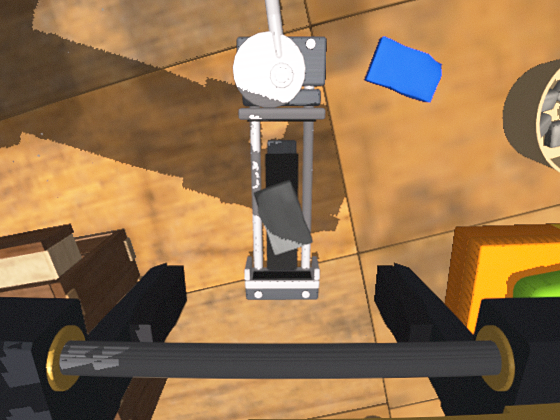

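The wrist picture shows the slate at (283,217), turned about 20° on the bed, with the jaw at (280,115) and the lever pointing up (open). The blue look-alike is at (408,73). I grasp the grey slate next.

```bash
python3 -c "
from h import *
go(.5388,-.235,.1,5.6);go(.5388,-.235,.0375,5.6)"
```

```text
row [-3.61  0.28 15.  ] [  0.    0.  -20.1]
row [-3.61  0.28 21.25] [  0.    0.  -20.1]
```

Call:
{"api": "drive_tool", "payload": {"commands": [-3.6,0.3,7,0,0,-20.1,100,-3.6,0.3,15,0,0,-20.1,100,-3.6,0.3,15,0,0,-20.1,100,-3.6,0.3,19,0,0,-20.1,100,-3.6,0.3,21.2,0,0,-20.1,100,-3.6,0.3,21.2,0,0,-20.1,100,-3.6,0.3,21.2,0,0,-20.1,30,-3.6,0.3,21.2,0,0,-20.1,30,-3.6,0.3,21.2,0,0,-20.1,30,-3.6,0.3,21.2,0,0,-20.1,30,-3.6,0.3,21.2,0,0,-20.1,30], "squeeze": 15}}

```text
time_s: 4.68
tcp_pos: [0.539, -0.2354, 0.0379]
eef_rot: [[-0.098, 0.995, 0.0], [0.995, 0.098, -0.0], [-0.0, 0.0, -1.0]]
ft_force: [-0.9, -0.7, 1.6]
finger_gap: 0.487
gripper_force: 15.0
```

```bash
python3 -c "
from h import *
for n in ('scene','w1','side'):
    W=np.load(n+'.npy')
    for x0,x1,y0,y1 in ((.28,.47,-.24,-.04),(.3,.5,-.06,.11)):
        m=(W[...,2]>.02)&(W[...,0]>x0)&(W[...,0]<x1)&(W[...,1]>y0)&(W[...,1]<y1); Q=W[m]
        print(n,len(Q),Q[:3].round(3).tolist(), (Q.min(0).round(3),Q.max(0).round(3)) if len(Q) else '')
go(.539,-.2354,.12,5.6);go(.41,-.14,.12,5.6);go(.41,-.14,.017,5.6)"
```

```text
scene 1131 [[0.355, -0.239, 0.133], [0.356, -0.233, 0.132], [0.355, -0.239, 0.129]] (array([ 0.28, -0.24,  0.02]), array([ 0.358, -0.156,  0.148]))
scene 0 [] 
w1 6550 [[0.344, -0.176, 0.072], [0.345, -0.177, 0.072], [0.346, -0.177, 0.072]] (array([ 0.28, -0.24,  0.02]), array([ 0.359, -0.172,  0.132]))
w1 0 [] 
side 976 [[0.282, -0.212, 0.144], [0.283, -0.21, 0.144], [0.281, -0.224, 0.144]] (array([ 0.28, -0.24,  0.02]), array([ 0.362, -0.172,  0.145]))
side 0 [] 
row [-0.   -0.   -8.21] [0. 0. 0.]
row [ 10.75 -11.91  -8.21] [0. 0. 0.]
row [ 10.75 -11.91   2.09] [0. 0. 0.]
```

Call:
{"api": "drive_tool", "payload": {"commands": [0,0,-4,0,0,0,30,0,0,-8.2,0,0,0,30,5,-3.5,-8.2,0,0,0,30,10,-7,-8.2,0,0,0,30,14.6,-10.5,-6,0,0,0,30,14.6,-10.5,-2,0,0,0,30,14.6,-10.5,0.5,0,0,0,30,14.6,-10.5,2,0,0,0,30,14.6,-10.5,2,0,0,0,30,14.6,-10.5,2,0,0,0,100,14.6,-10.5,2,0,0,0,100,14.6,-10.5,2,0,0,0,100,14.6,-10.5,2,0,0,0,100,14.6,-10.5,-2,0,0,0,100,14.6,-10.5,-8,0,0,0,100]}}

```text
time_s: 6.55
tcp_pos: [0.4195, -0.1, 0.1182]
eef_rot: [[-0.097, 0.995, -0.003], [0.995, 0.097, 0.002], [0.002, -0.003, -1.0]]
ft_force: [0.7, -0.9, -0.2]
finger_gap: 1.0
gripper_force: 0.0
```

```bash
python3 -c "
from h import *
go(.48,.2635,.2,94.6)"
```

```text
row [35.6   9.54 -8.14] [ -0.   -0.2 -89. ]
```

Call:
{"api": "drive_tool", "payload": {"commands": [4,2,-6,0,0,-10,62,10,4,-8.1,0,0,-20,62,16,5,-8.1,0,0,-30,62,22,7,-8.1,0,0,-40,62,28,8,-8.1,0,0,-50,62,35.6,9.5,-8.1,0,0,-60,62,35.6,9.5,-8.1,0,0,-70,62,35.6,9.5,-8.1,0,-0.2,-80,62,35.6,9.5,-8.1,0,-0.2,-89,62,35.6,9.5,-8.1,0,-0.2,-89,62,35.6,9.5,-8.1,0,-0.2,-89,62]}}

```text
time_s: 7.92
tcp_pos: [0.48, 0.2632, 0.1987]
eef_rot: [[-0.997, -0.077, 0.002], [-0.077, 0.997, -0.002], [-0.002, -0.002, -1.0]]
ft_force: [0.2, 0.5, -0.7]
finger_gap: 0.623
gripper_force: 0.0
```

```bash
cat > c.py <<'E'
from h import *
W,pic=cloud("wrist"); save("w2",pic)
for y0,y1 in ((.225,.31),(.14,.22)):
    Q=W[(W[...,2]>.068)&(W[...,2]<.085)&(W[...,0]>.35)&(W[...,0]<.62)&(W[...,1]>y0)&(W[...,1]<y1)]; print(len(Q),np.median(Q[:,2]),rect(Q))
W=np.load("w1.npy")
for r in arm.trace("slate","wrist")[:1]: print(r["p"],r["at"])
go(.48,.2635,.059,94.6)
E
python3 c.py
```

```text
7892 0.07644786407848539 (array([478.1, 263.3]), array([149.3,  31.8]), 4.7)
7264 0.07845098491934577 (array([463.9, 186.1]), array([170.7,  24.1]), 4.5)
row [ 0.03  0.06 13.97] [-0.1  0.1 -0.1]
```

View pics/w2.png

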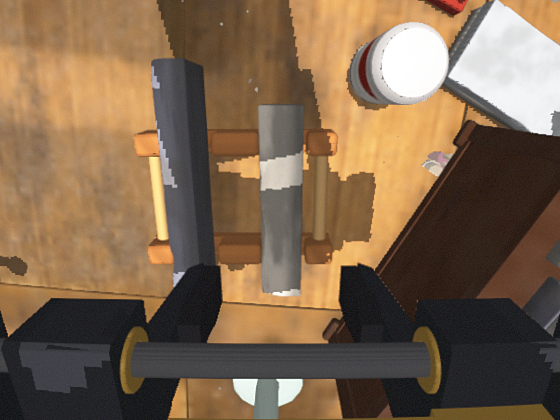

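The wrist picture shows the short grey stone at (280,200) and the long blue-grey stone at (183,170). The dark box lies beyond, from (470,130) to (330,330), so I check clearance to it before descending.

```bash
python3 -c "
from h import *
W,_=cloud('wrist'); T=pose(); L=(W-T[:3,3])@T[:3,:3]
W2=np.load('scene.npy'); L2=(W2-T[:3,3])@T[:3,:3]
for w,l in ((W,L),(W2,L2)):
  for zc in (.03,.06,.1):
    m=(w[...,2]>zc)&(w[...,2]<.19)&(abs(l[...,0])<.05)&(l[...,1]>.03)&(l[...,1]<.2); print(zc,m.sum(), l[m][:,1].min() if m.any() else '', w[m][:,2].max() if m.any() else '')
"
```

```text
0.03 20348 0.030020984388320304 0.18995671971960293
0.06 17299 0.030043874500019413 0.18995671971960293
0.1 12486 0.030043874500019413 0.18995671971960293
0.03 1664 0.03000931023313809 0.189992185988191
0.06 1562 0.11446245825674706 0.189992185988191
0.1 1529 0.11446245825674706 0.189992185988191
```

Call:
{"api": "drive_tool", "payload": {"commands": [0,0,5,0,0,0,62,0,0,10,0,0,0,62,0,0,13,0,0,0,62,0,0,14,0,0,0,62,0,0,14,0,0,0,62,0,0,14,0,0,0,20,0,0,14,0,0,0,20,0,0,14,0,0,0,20,0,0,14,0,0,0,20,0,0,11,0,0,0,20,0,0,6,0,0,0,20,0,0,1,0,0,0,20,0,0,0,0,0,0,20], "squeeze": 40}}

```text
time_s: 9.7
tcp_pos: [0.4806, 0.2634, 0.2007]
eef_rot: [[-0.997, -0.08, 0.006], [-0.08, 0.997, -0.001], [-0.006, -0.001, -1.0]]
ft_force: [-0.6, 0.3, -6.6]
finger_gap: 0.352
gripper_force: 40.0
```

```bash
python3 -c "
from h import *
go(.42,.05,.2,94.6);go(.42,.05,.15,94.6,-38);go(.42,.05,.05,94.6,-38);go(.42,.05,.048,94.6,-38)"
```

```text
row [  7.76 -20.79   0.05] [-0.1  0.3  0. ]
row [  7.79 -20.78   5.05] [-38.1   0.3   0.1]
row [  7.85 -20.77  15.05] [-38.1   0.3   0.1]
row [  7.85 -20.77  15.25] [-38.1   0.3   0.1]
```

Call:
{"api": "drive_tool", "payload": {"commands": [2,-5,0,0,0.3,0,20,4,-11,0,0,0.3,0,20,6,-16,0,-9,0.3,0,20,7.8,-20.8,1,-18,0.3,0,20,7.8,-20.8,4,-28,0.3,0,20,7.8,-20.8,8,-38,0.3,0,20,7.8,-20.8,12,-38,0.3,0,20,7.8,-20.8,14,-38,0.3,0,20,7.8,-20.8,15,-38,0.3,0,20,7.8,-20.8,15.1,-38,0.3,0,20,7.8,-20.8,15.1,-38,0.3,0,20]}}

```text
time_s: 11.08
tcp_pos: [0.4195, 0.0493, 0.0483]
eef_rot: [[-0.997, -0.064, -0.052], [-0.082, 0.787, 0.611], [0.002, 0.613, -0.79]]
ft_force: [-0.1, -0.7, -5.8]
finger_gap: 0.36
gripper_force: 40.0
```

Call:
{"api": "drive_tool", "payload": {"commands": [0,0,0,0,0,0,65,0,0,0,0,0,0,65,0,0,0,0,0,0,65,0,0,-1,0,0,0,65,0,0,-2,0,0,0,65,0,0,-3.5,0,0,0,65,0,0,-5,0,0,0,65,0,0,-7,0,0,0,65,0,0,-10,0,0,0,65,0,0,-14,0,0,0,65,0,0,-17,9,0,0,100,0,0,-17,19,0,0,100,0,0,-17,29,0,0,100,0,0,-17,38,0,0,100,0,0,-17,38,0,0,100]}}

```text
time_s: 12.95
tcp_pos: [0.428, -0.0537, 0.1831]
eef_rot: [[-0.996, -0.084, -0.002], [-0.084, 0.996, -0.002], [0.002, -0.002, -1.0]]
ft_force: [-0.1, -0.5, -0.0]
finger_gap: 1.002
gripper_force: 0.0
```

```bash
cat > d.py <<'E'
from h import *
s=arm.sense(); print(s["time_s"],pose(s).round(3)[:3].tolist())
W,pic=cloud("wrist"); save("w3",pic)
Q=W[(W[...,2]>.022)&(W[...,2]<.1)&(W[...,0]>.3)&(W[...,0]<.52)&(W[...,1]>-.06)&(W[...,1]<.13)]
print(len(Q),np.percentile(Q[:,2],[5,50,95]),rect(Q),rect(Q[abs(Q[:,2]-.032)<.005]))
E
python3 d.py
```

```text
12.95 [[-0.996, -0.084, -0.002, 0.428], [-0.084, 0.996, -0.002, -0.054], [0.002, -0.002, -1.0, 0.183]]
12740 [0.03064255 0.03199216 0.0331506 ] (array([418. ,  29.7]), array([149.2,  63.4]), 4.8) (array([418. ,  29.7]), array([149.2,  63.4]), 4.7)
```

View pics/w3.png

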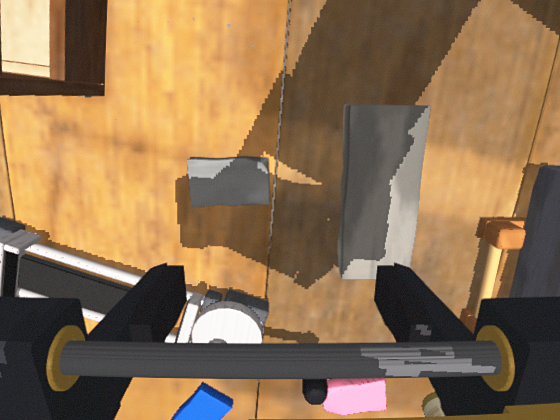

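The wrist picture shows the short stone lying flat at (385,190), the slate on the bench at (228,180), and the holder bed empty at lower left.

```bash
cat > e.py <<'E'
from h import *
W=np.load("w1.npy"); W=W[~np.isnan(W[...,0])]
J=W[(abs(W[:,2]-.0445)<.003)&(W[:,0]>.5)&(W[:,0]<.62)&(W[:,1]>-.16)&(W[:,1]<-.118)]
S=W[(abs(W[:,2]-.0435)<.004)&(W[:,0]>.45)&(W[:,0]<.6)&(W[:,1]>-.34)&(W[:,1]<-.25)]
print("jaw",rect(J),"stop",rect(S))
# heading from rods: z .015-.021
R=W[(W[:,2]>.014)&(W[:,2]<.0225)&(W[:,0]>.48)&(W[:,0]<.62)&(W[:,1]>-.30)&(W[:,1]<-.14)]
print("rods",rect(R))
for h in (75.0,75.5,76.0):
    a=np.radians(h); Y=np.array([np.cos(a),np.sin(a)]); X=np.array([Y[1],-Y[0]])
    f=lambda Q:np.c_[Q[:,:2]@X,Q[:,:2]@Y]*1000
    s=f(S); j=f(J); r=f(R); mid=(np.percentile(s[:,0],1)+np.percentile(s[:,0],99))/2
    c=s[abs(s[:,0]-mid)<28]; print(h,"stop x",mid.round(1),"y top",np.percentile(c[:,1],[1,50,99]).round(1),"jaw x",((np.percentile(j[:,0],1)+np.percentile(j[:,0],99))/2).round(1),"jaw y",np.percentile(j[:,1],[1,50,99]).round(1),"rods x",np.percentile(r[:,0],[1,99]).round(1))
    print("  front slope",[np.percentile(j[(j[:,0]>mid+q)&(j[:,0]<mid+q+16)][:,1],2).round(1) for q in (-38,-20,0,20)])
go(.418,.0297,.1,94.7);go(.418,.0297,.022,94.7)
E
python3 e.py
```

```text
jaw (array([ 564.1, -129. ]), array([21.4, 79.4]), 75.6) stop (array([ 521.7, -296.2]), array([23.3, 78.8]), 75.9)
rods (array([ 537.4, -220.4]), array([160.6,  78.6]), 79.3)
75.0 stop x 580.6 y top [-162.4 -155.9 -151.3] jaw x 578.7 jaw y [10.5 17.  22.8] rods x [547.9 612.1]
  front slope [np.float64(10.5), np.float64(10.6), np.float64(10.8), np.float64(11.0)]
75.5 stop x 579.3 y top [-167.5 -161.  -156.4] jaw x 578.8 jaw y [ 5.6 12.1 17.4] rods x [547.6 611.3]
  front slope [np.float64(5.7), np.float64(5.6), np.float64(5.7), np.float64(5.7)]
76.0 stop x 577.9 y top [-172.5 -166.1 -161.4] jaw x 578.9 jaw y [ 0.5  6.9 12.6] rods x [546.8 610.4]
  front slope [np.float64(0.9), np.float64(0.7), np.float64(0.6), np.float64(0.5)]
row [0.29 8.45 8.28] [-0.  -0.1  0.1]
row [ 0.28  8.45 16.08] [-0.  -0.1  0.1]
```

Call:
{"api": "drive_tool", "payload": {"commands": [0.3,4,4,0,0,0,100,0.3,8.4,8,0,0,0,100,0.3,8.4,8.3,0,0,0,100,0.3,8.4,13,0,0,0,100,0.3,8.4,16.1,0,0,0,100,0.3,8.4,16.1,0,0,0,100,0.3,8.4,16.1,0,0,0,50,0.3,8.4,16.1,0,0,0,50,0.3,8.4,16.1,0,0,0,50,0.3,8.4,16.1,0,0,0,50,0.3,8.4,12,0,0,0,50,0.3,8.4,6,0,0,0,50,0.3,8.4,0,0,0,0,50,0.3,8.4,0,0,0,0,50], "squeeze": 40}}

```text
time_s: 14.75
tcp_pos: [0.4197, 0.0287, 0.1854]
eef_rot: [[-0.997, -0.082, 0.005], [-0.082, 0.997, -0.004], [-0.005, -0.004, -1.0]]
ft_force: [-0.5, -0.1, -7.2]
finger_gap: 0.716
gripper_force: 40.0
```

```bash
cat > f.py <<'E'
from h import *
W,pic=cloud("wrist"); save("w4",pic); T=pose(); L=(W-T[:3,3])@T[:3,:3]*1000
np.save("L4.npy",L)
m=(abs(L[...,2])<30)&(abs(L[...,1])<45)&(L[...,0]>12)&(L[...,0]<100); Q=L[m]
print(m.sum(),np.percentile(Q[:,2],[5,50,95]).round(1),rect(Q/1000))
A=np.c_[Q[:,:2],np.ones(len(Q))]; print("plane",np.linalg.lstsq(A,Q[:,2],rcond=None)[0].round(4))
go(.5408,-.2214,.183,-14.35)
go(.545,-.205,.15,-14.35)
E
python3 f.py
```

```text
28576 [-13.3 -12.3 -11.1] (array([42.8, -0.9]), array([63.3, 61.8]), 89.8)
plane [ 2.76000e-02 -1.90000e-03 -1.33093e+01]
row [-10.15 -25.95   0.04] [-1.000e-01  1.000e-01  1.091e+02]
row [-10.7  -24.34   3.33] [-1.000e-01  1.000e-01  1.091e+02]
```

```bash
python3 -c "
from h import *
go(.5429,-.2169,.13,-14.35)"
```

```text
row [-10.4  -25.51   5.33] [-1.000e-01  1.000e-01  1.091e+02]
```

Call:
{"api": "drive_tool", "payload": {"commands": [-2,-4,0,0,0,10,50,-4,-8,0,0,0,20,50,-5,-12,0,0,0,30,50,-6,-16,0,0,0,40,50,-8,-20,0,0,0,50,50,-10.4,-25.5,0,0,0,60,50,-10.4,-25.5,0,-0.1,0.1,70,50,-10.4,-25.5,0,-0.1,0.1,80,50,-10.4,-25.5,0,-0.1,0.1,90,50,-10.4,-25.5,2,-0.1,0.1,100,50,-10.4,-25.5,5.3,-0.1,0.1,109.1,50,-10.4,-25.5,5.3,-0.1,0.1,109.1,50,-10.4,-25.5,5.3,-0.1,0.1,109.1,50]}}

```text
time_s: 16.42
tcp_pos: [0.5427, -0.2169, 0.1291]
eef_rot: [[0.246, 0.969, -0.003], [0.969, -0.246, 0.0], [-0.001, -0.003, -1.0]]
ft_force: [0.3, -0.1, -6.0]
finger_gap: 0.711
gripper_force: 40.0
```

```bash
cat > g.py <<'E'
from h import *
W,pic=cloud("wrist"); save("w5",pic); T=pose(); L=(W-T[:3,3])@T[:3,:3]*1000
np.save("w5.npy",W)
m=(abs(L[...,2])<30)&(abs(L[...,1])<45)&(L[...,0]>14)&(L[...,0]<100); Q=L[m]
A=np.c_[Q[:,:2],np.ones(len(Q))]
print("stone",np.median(Q[:,2]).round(1),rect(Q/1000),np.linalg.lstsq(A,Q[:,2],rcond=None)[0].round(4))
H=L[(W[...,2]>.041)&(W[...,2]<.048)&(abs(L[...,1])<60)&(L[...,0]>60)&(L[...,0]<110)]
print("jaw in tool",rect(H/1000),np.percentile(H[:,0],2) if len(H) else '')
print(pose().round(4)[:3].tolist())
go(.5429,-.2169,.05,-14.35); go(.5429,-.2169,.0455,-14.35)
E
python3 g.py
```

```text
stone -9.1 (array([44.7, -0. ]), array([63.1, 61.4]), 90.0) [ 2.2300e-02 -1.9000e-03 -9.9089e+00]
jaw in tool (array([94.9, -0.9]), array([80.2, 30.1]), 90.0) 79.95074155160361
[[0.2462, 0.9692, -0.0017, 0.543], [0.9692, -0.2462, -0.0007, -0.2171], [-0.0011, -0.0015, -1.0, 0.1298]]
row [ 0.02 -0.01  7.98] [-0.1  0.1  0.1]
row [ 0.02 -0.    8.43] [-0.1  0.1  0.1]
```

View pics/w5.png

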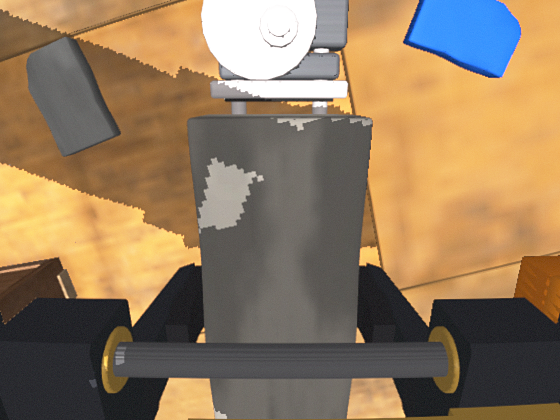

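The wrist picture shows the held stone aligned between the rods. Its jaw-side end is at row 118, just short of the jaw at row 90, which gives about 5 mm of gap there and 7 mm at the stop.

Call:
{"api": "drive_tool", "payload": {"commands": [0,-0.09,2,0,0,0,50,0,-0.09,4,0,0,0,50,0,-0.09,6,0,0,0,50,0,-0.09,7.5,0,0,0,50,0,-0.09,8.1,0,0,0,50,0,-0.09,8.1,0,0,0,50,0,-0.09,8.1,0,0,0,50], "squeeze": 55}}

```text
time_s: 17.35
tcp_pos: [0.5421, -0.2169, 0.0491]
eef_rot: [[0.248, 0.969, -0.001], [0.969, -0.248, -0.001], [-0.001, -0.001, -1.0]]
ft_force: [0.6, 0.1, -6.7]
finger_gap: 0.712
gripper_force: 55.0
```

Now I slide it toward the stop.

Call:
{"api": "drive_tool", "payload": {"commands": [-0.2,0,0,0,0,0,50,-0.4,0,0,0,0,0,50,-0.5,0,0.05,0,0,0,50,-0.6,0,0.1,0,0,0,50,-0.6,0,0.1,0,0,0,50]}}

```text
time_s: 17.98
tcp_pos: [0.5402, -0.2225, 0.0472]
eef_rot: [[0.249, 0.969, -0.002], [0.969, -0.249, -0.0], [-0.001, -0.002, -1.0]]
ft_force: [-0.0, -1.0, -6.1]
finger_gap: 0.71
gripper_force: 55.0
```

Call:
{"api": "drive_tool", "payload": {"commands": [-0.1,0,0,0,0,0,50,-0.2,0,0,0,0,0,50,-0.2,0,0.1,0,0,0,50,-0.2,0,0.15,0,0,0,50,-0.2,0,0.15,0,0,0,50]}}

```text
time_s: 18.6
tcp_pos: [0.5397, -0.2244, 0.0458]
eef_rot: [[0.249, 0.969, -0.002], [0.969, -0.249, -0.0], [-0.001, -0.002, -1.0]]
ft_force: [0.4, -0.9, -7.3]
finger_gap: 0.712
gripper_force: 55.0
```

Call:
{"api": "drive_tool", "payload": {"commands": [0,0,0.1,0,0,0,50,0,0,0.2,0,0,0,50,0,0,0.25,0,0,0,50,0,0,0.25,0,0,0,50]}}

```text
time_s: 19.1
tcp_pos: [0.5398, -0.2244, 0.0441]
eef_rot: [[0.249, 0.969, -0.002], [0.969, -0.249, -0.001], [-0.001, -0.002, -1.0]]
ft_force: [-4.5, 2.5, 4.1]
finger_gap: 0.712
gripper_force: 55.0
```

Call:
{"api": "drive_tool", "payload": {"commands": [0,-0.05,0.2,0,0,0,50,0,-0.05,0.2,0,0,0,75,0,-0.05,0.2,0,0,0,90,0,-0.05,0.2,0,0,0,95,0,-0.05,0.2,0,0,0,95,0,-0.05,-2,0,0,0,95,0,-0.05,-6,0,0,0,95,4,0,-11,0,0,0,95,6,0,-17,0,0,0,95,6,0,-17,0,0,0,95]}}

```text
time_s: 20.35
tcp_pos: [0.5567, -0.1657, 0.2177]
eef_rot: [[0.247, 0.969, 0.005], [0.969, -0.247, -0.004], [-0.003, 0.006, -1.0]]
ft_force: [-0.6, -0.0, -0.1]
finger_gap: 0.95
gripper_force: 0.0
```

```bash
cat > k.py <<'E'
from h import *
s=arm.sense(); print(s["time_s"],pose(s).round(3)[:3].tolist())
W,pic=cloud("wrist"); save("w6",pic); np.save("w6.npy",W); T=pose(); L=(W-np.array([.5402,-.2238,0]))
a=np.radians(75.65); Y=np.array([np.cos(a),np.sin(a)]); X=np.array([Y[1],-Y[0]])
h=np.dstack([L[...,:2]@X*1000,L[...,:2]@Y*1000,W[...,2]*1000])
Q=h[(abs(h[...,2]-54)<5)&(abs(h[...,0])<45)&(h[...,1]<90)&(h[...,1]>-90)]
A=np.c_[Q[:,:2],np.ones(len(Q))]; print("stone",rect(Q/1000),np.median(Q[:,2]),np.linalg.lstsq(A,Q[:,2],rcond=None)[0].round(4), Q[:,1].min(),Q[:,1].max())
for nm,lo,hi in (("jaw",75,110),("stop",-110,-70)):
    Q=h[(abs(h[...,2]-44.5)<3)&(abs(h[...,0])<45)&(h[...,1]<hi)&(h[...,1]>lo)]
    if len(Q)>3: print(nm,rect(Q/1000),np.percentile(Q[:,1],[2,98]).round(1))
for lab,c,rr in (("nut",(0,128),25),("grip",(0,218),45)):
    zlo,zhi=((45,55) if lab=="nut" else (62,92))
    Q=h[(np.hypot(h[...,0]-c[0],h[...,1]-c[1])<rr)&(h[...,2]>zlo)&(h[...,2]<zhi)]
    if len(Q)>3: print(lab,rect(Q/1000),np.percentile(Q[:,2],[5,95]).round(1))
E
python3 k.py
```

```text
20.35 [[0.247, 0.969, 0.005, 0.557], [0.969, -0.247, -0.004, -0.166], [-0.003, 0.006, -1.0, 0.218]]
stone (array([ 0.5, -0.1]), array([ 63.2, 150.5]), 0.2) 53.8629491518064 [-3.00000e-04 -1.50000e-03  5.38574e+01] -75.3354786690771 75.08982164946917
jaw (array([ 0.1, 92.4]), array([34.8, 78.7]), 89.9) [86.7 98.8]
stop (array([  0.2, -78.9]), array([79.3, 17.6]), 0.0) [-87.2 -71. ]
nut (array([1.000e-01, 1.273e+02]), array([20.7, 20.9]), 0.5) [46.6 54.4]
grip (array([-12.5, 207.1]), array([17.7,  4.6]), 2.1) [63.6 78.8]
```

View pics/w6.png

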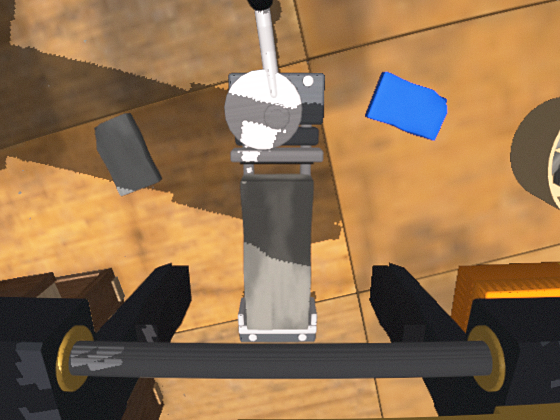

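The stone is seated: centred to 0.5 mm, level, its end at y = -75, and the jaw at 87 mm. In the picture the stone spans (278,180–330) and the lever is still open at the top, around (262,5). Next is the lever.

```bash
cat > l.py <<'E'
from h import *
Y=np.array([.2479,.9688]); X=np.array([.9688,-.2479]); P=np.array([.5719,-.0998])
def grip(phi): p=np.radians(phi); return P+.09*(np.cos(p)*Y-np.sin(p)*X)
E
python3 -c "
from l import *
g=grip(7.3); print(g); go(*g,.15,-7); go(*g,.059,-7)"
```

```text
[ 0.58295114 -0.0104798 ]
row [15.75 -1.22  6.48] [ 0.1  0.1 -7.3]
row [15.77 -1.24 15.58] [ 0.1  0.1 -7.3]
```

Call:
{"api": "drive_tool", "payload": {"commands": [5,-0.4,1,0,0,0,60,10,-0.8,3,0,0,-4,60,15.8,-1.2,6.4,0,0,-7.3,60,15.8,-1.2,6.5,0.1,0.1,-7.3,60,15.8,-1.2,11,0.1,0.1,-7.3,60,15.8,-1.2,15.5,0.1,0.1,-7.3,60,15.8,-1.2,15.6,0.1,0.1,-7.3,60,15.8,-1.2,15.6,0.1,0.1,-7.3,15,15.8,-1.2,15.6,0.1,0.1,-7.3,15,15.8,-1.2,15.6,0.1,0.1,-7.3,15,15.8,-1.2,15.6,0.1,0.1,-7.3,15,15.8,-1.2,15.6,0.1,0.1,-7.3,15], "squeeze": 12}}

```text
time_s: 21.9
tcp_pos: [0.5824, -0.0103, 0.058]
eef_rot: [[0.123, 0.992, -0.003], [0.992, -0.123, 0.002], [0.001, -0.003, -1.0]]
ft_force: [-3.7, -0.0, 6.2]
finger_gap: 0.229
gripper_force: 11.8
```

```bash
python3 -c "
from l import *
s=arm.sense(); d=np.array(s['tcp_pos'][:2])-P; print(np.hypot(*d), np.degrees(np.arctan2(-d@X,d@Y)))
for f in (14,21,28,35,42,49,56,63,70,76,82,87,91): go(*grip(f),.059,-14.35+f)"
```

```text
0.0901078716922051 7.635562541159747
row [-0.07 -1.   -0.1 ] [-0.2 -0.1 -6.7]
row [-0.27 -2.08 -0.1 ] [ -0.2  -0.1 -13.7]
row [-0.59 -3.13 -0.09] [ -0.2  -0.1 -20.7]
row [-1.04 -4.13 -0.09] [ -0.2  -0.1 -27.7]
row [-1.61 -5.07 -0.09] [ -0.2  -0.1 -34.7]
row [-2.29 -5.93 -0.09] [ -0.2  -0.1 -41.7]
row [-3.08 -6.71 -0.09] [ -0.2  -0.1 -48.7]
row [-3.94 -7.38 -0.08] [ -0.1  -0.2 -55.7]
row [-4.89 -7.94 -0.08] [ -0.1  -0.2 -62.7]
row [-5.75 -8.33 -0.08] [ -0.1  -0.2 -68.7]
row [-6.64 -8.62 -0.08] [ -0.1  -0.2 -74.7]
row [-7.41 -8.8  -0.08] [ -0.1  -0.2 -79.7]
row [-8.03 -8.89 -0.08] [ -0.1  -0.2 -83.7]
```

Call:
{"api": "drive_tool", "payload": {"commands": [0,0,-0.4,0,0,0,15,-0.1,-1,-0.4,0,0,-6.7,15,-0.3,-2.1,-0.4,0,0,-13.7,15,-0.6,-3.1,-0.4,0,0,-20.7,15,-1.0,-4.1,-0.4,0,0,-27.7,15,-1.6,-5.1,-0.4,0,0,-34.7,15,-2.3,-5.9,-0.4,0,0,-41.7,15], "squeeze": 15}}

```text
time_s: 22.78
tcp_pos: [0.5196, -0.0257, 0.0593]
eef_rot: [[-0.571, 0.821, -0.007], [0.821, 0.571, 0.003], [0.006, -0.004, -1.0]]
ft_force: [5.3, -1.1, -24.4]
finger_gap: 0.23
gripper_force: 15.7
```

```bash
python3 -c "
from l import *
s=arm.sense(); d=np.array(s['tcp_pos'][:2])-P; print(np.hypot(*d), np.degrees(np.arctan2(-d@X,d@Y)))
for f in (56,63,70,76,82,87,90,92): go(*grip(f),.062,-14.35+f)"
```

```text
0.09068687242065106 49.568686559495426
row [-0.13 -1.01 -0.26] [-0.2 -0.4 -6.8]
row [-0.33 -2.09 -0.26] [ -0.2  -0.4 -13.8]
row [-0.66 -3.14 -0.26] [ -0.2  -0.4 -20.8]
row [-1.04 -4.   -0.26] [ -0.1  -0.4 -26.8]
row [-1.5  -4.82 -0.26] [ -0.1  -0.4 -32.8]
row [-1.96 -5.46 -0.26] [ -0.1  -0.4 -37.8]
row [-2.26 -5.82 -0.26] [ -0.1  -0.4 -40.8]
row [-2.47 -6.06 -0.26] [ -0.1  -0.4 -42.8]
```

Call:
{"api": "drive_tool", "payload": {"commands": [-0.1,-1.0,0.25,0,0,-6.8,15,-0.3,-2.1,0.25,0,0,-13.8,15,-0.7,-3.1,0.25,0,0,-20.8,15,-1.0,-4.0,0.25,0,0,-26.8,15,-1.5,-4.8,0.25,0,0,-32.8,15,-2.0,-5.5,0.25,0,0,-37.8,15,-2.3,-5.8,0.25,0,0,-40.8,15,-2.5,-6.1,0.25,0,0,-42.8,15,-2.5,-6.1,0.25,0,0,-42.8,15]}}

```text
time_s: 23.9
tcp_pos: [0.4835, -0.0785, 0.0585]
eef_rot: [[-0.976, 0.218, -0.008], [0.218, 0.976, 0.007], [0.009, 0.005, -1.0]]
ft_force: [-3.7, 15.2, 0.8]
finger_gap: 0.228
gripper_force: 14.9
```

```bash
python3 -c "
from l import *
s=arm.sense(); d=np.array(s['tcp_pos'][:2])-P; print(np.hypot(*d), np.degrees(np.arctan2(-d@X,d@Y)))
go(*grip(92),.06,-14.35+92);go(*grip(94),.06,-14.35+92)"
```

```text
0.09092013767918013 90.83079355807423
row [-0.09 -0.18 -0.15] [ 0.3 -0.5 -0.3]
row [-0.1  -0.5  -0.15] [ 0.3 -0.5 -0.3]
```

Call:
{"api": "drive_tool", "payload": {"commands": [0,0,0,0,0,0,60,0,0,0,0,0,0,60,0,0,0,0,0,0,60,0,0,-4,0,0,0,60,0,0,-8,0,0,0,60,0,-3,-14,0,0,40,60,0,-8,-18,0,0,60,60,0,-8,-18,0,0,85,60,0,-8,-18,0,0,91.5,60,0,-8,-18,0,0,91.5,60,0,-8,-18,0,0,91.5,60,0,-8,-18,0,0,91.5,60,0,-8,-18,0,0,91.5,60]}}

```text
time_s: 25.52
tcp_pos: [0.4681, -0.1596, 0.2389]
eef_rot: [[0.155, 0.988, -0.003], [0.988, -0.155, 0.001], [0.001, -0.004, -1.0]]
ft_force: [-0.1, -0.7, 0.3]
finger_gap: 0.598
gripper_force: 0.0
```

```bash
sed -i 's/w6/w7/g' k.py; cat >> k.py <<'E'
Q=h[(h[...,2]>65)&(h[...,2]<92)&(np.hypot(h[...,0],h[...,1]-128)<105)&(np.hypot(h[...,0],h[...,1]-128)>75)]
if len(Q)>3: c=np.median(Q[Q[:,2]>np.percentile(Q[:,2],90)-4],0); print("grip",c,"lever deg from home",np.degrees(np.arctan2(c[1]-128,-c[0])))
E
python3 k.py
```

```text
25.525 [[0.155, 0.988, -0.003, 0.468], [0.988, -0.155, 0.001, -0.16], [0.001, -0.004, -1.0, 0.239]]
stone (array([-0. , -0.7]), array([149.9,  64. ]), 90.0) 53.87433044569578 [3.60000e-03 1.50000e-03 5.38141e+01] -75.66524186872682 74.25922365458622
jaw (array([-0.6, 92.3]), array([34.8, 79.7]), 89.9) [75.3 95.7]
stop (array([-25. , -79.1]), array([16.8, 31.2]), 87.2) [-87.2 -70.8]
nut (array([-1.000e-01,  1.274e+02]), array([20.4, 20.3]), 74.9) [46.6 54.6]
grip [-90.08974036 127.01354284  83.02419411] lever deg from home -0.6273475001643528
```

View pics/w7.png

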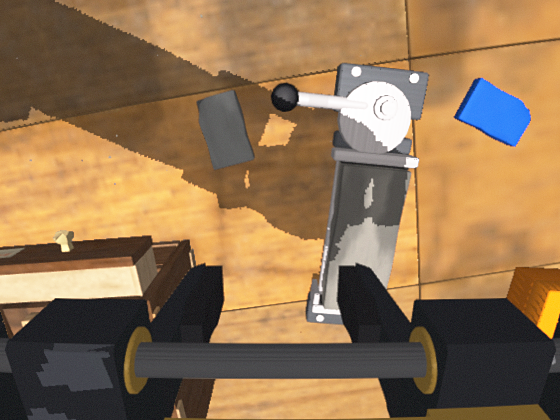

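The picture shows the lever home (grip at (285,97), measured about 0° from home), the jaw at (375,157) shut on the stone, and the slate on the bench at (225,130). I hand in the job.

```bash
python3 -c "
from plant import arm
print(arm.job_done())"
```

```text
the job is handed in; nothing more can be done
None
```

I handed the job in at about 25.5 s; no verdict came back. My last measurements had the slate on the bench, the short stone flat on the bed within 1 mm of the seat's middle, the lever within 1° of home and the jaw closed on the stone (clamping force not measured).

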